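# Set and lock the angle gauge

### The job

On the plywood angle gauge, push the swinging guide arm round with a fingertip until it points straight at the square stop (not the round one), and then push the lock lever round to its stop pin to lock the setting. Only push: do not take the arm or the lever between the fingers or lift the arm off its pivot, and leave everything else where it stands.

Things in the scene. Friction and masses are not known exactly. Their poses are not given: they have to be found in the camera images.
- gauge: fixed angle gauge: plywood board 240 x 440 mm, its top 10 mm above the table. Origin: centre of its underside; x runs from the arm's pivot to the middle of the rail, y along the rail, z up. In this frame the arm's pivot is at (-80, 0) mm, the lock lever's at (-60, +130) mm; an aluminium rail (16 x 300 mm, its top 14 mm above the table) runs along y at x = +75 mm
- guide_arm: swinging guide arm: aluminium bar 24 mm wide to 125 mm from its pivot, then a thin pointer; underside 22, top 36 mm above the table; hub radius 22 mm. Origin: on the pivot axis, 10 mm above the table; x along the arm to its tip, z up. Swings 1.0 rad either way from the gauge's x axis; friction about 0.2 N m, stays where left. It rests loosely on its pin and could be lifted off
- guide_tip (a point): the tip of the arm's pointer, 145 mm from the pivot, 29 mm above the table
- guide_knob (a point): top of the black knob (diameter 20 mm) that stands on the guide arm 110 mm from the pivot; 56 mm above the table
- stop_pin (a point): top of the fixed stop pin (diameter 8 mm), 34 mm above the table, about 41 mm from the lever's pivot, on the guide arm's side of the locked lever
- square_stop: the square stop: plain low steel block 32 x 32 mm, 24 mm tall, fixed on the rail, 75 to 125 mm to one side of the rail's middle (either side); origin at the centre of its underside, 14 mm above the table. The arm's tip passes it with a gap of 5 mm or more
- round_stop: the round stop: plain taller steel post of diameter 24, 44 mm tall, fixed on the rail, on the other side of its middle; origin as for the square stop
- lock_lever (a joint): lock lever's angle about its upright pivot, rad: 0 = unlocked, lever along the gauge's +y (outwards); grows clockwise seen from above to 1.4 = locked against its stop pin, lever nearly along the gauge's +x. Friction about 0.12 N m, stays where left; does not change how the arm swings. Steel bar 14 mm wide, underside 22, top 34 mm above the table
- lever_tip (a point): centre of the black ball (diameter 20 mm) at the lever's end, 70 mm from the lever's pivot, 28 mm above the table; this point's y axis points outwards along the lever
- lever_pivot (a point): the lever's pivot axis at the height of the board's top (10 mm above the table); fixed to the gauge
- stamp: bystander: wooden rubber stamp, block 40 x 40 x 25 mm, lying on the gauge board; origin at the centre of its underside
- weight: bystander: small brass knob-topped paper weight, diameter 24, 40 mm tall, standing on the gauge board beyond the rail; origin at the centre of its underside
- glue: bystander: small white glue jar, diameter 26, 55 mm tall, standing on the gauge board near the arm's hub; origin at the centre of its underside
- round_box: bystander: round woven lidded box, diameter 149, 61 mm tall, on the table; origin at the centre of its underside
- tripod: bystander: black mini tripod, about 95 mm across its feet, 101 mm tall, on the table; origin at table height, on its axis
- tray: bystander: open wooden tray with three troughs, 160 x 120 x 22 mm, on the table; origin at the centre of its underside
- screwdriver: bystander: screwdriver 170 mm long, lying on the table

How it is judged (in metres and radians):
On the way, in this order (a step that is already met when the one before it is completed fails the run):
1. the arm points at the square stop and is at rest, the lever still unlocked (y of square_stop in the frame of guide_arm between -0.006 and 0.006 m and x of square_stop in the frame of guide_arm above 0.1 m and angular speed of guide_arm below 0.05 rad/s and value of joint lock_lever below 0.7 rad), for 0.3 s.
2. the lever is turned to its locked end (value of joint lock_lever above 1.25 rad), for 0.2 s.
At the end, for the whole second after the job is handed in: the line along the arm passes within 6 mm of the square stop's centre, the arm is at rest and down on its pin (tip less than 4 mm above its resting height), and the lock lever is beyond 1.25 rad (y of square_stop in the frame of guide_arm between -0.006 and 0.006 m and x of square_stop in the frame of guide_arm above 0.1 m and angular speed of guide_arm below 0.05 rad/s and value of joint lock_lever above 1.25 rad and height (world z) of guide_tip below 0.033 m); the robot touches nothing.
It fails at once if the guide arm is lifted off its pivot by more than 10 mm (height (world z) of guide_tip above 0.039 m).
It fails at once if the arm or its knob is taken between the fingers (x of the grasp point in the frame of guide_arm between 0.02 and 0.14 m and y of the grasp point in the frame of guide_arm between -0.008 and 0.008 m and z of the grasp point in the frame of guide_arm below 0.05 m).
It fails at once if the lever or its ball is taken between the fingers (x of the grasp point in the frame of lever_tip between -0.005 and 0.005 m and y of the grasp point in the frame of lever_tip between -0.06 and 0.008 m and z of the grasp point in the frame of lever_tip below 0.024 m).
It fails at once if a bystander (stamp, weight, glue jar, round box, tripod, tray or screwdriver) is moved by more than 20 mm (distance of any of stamp, weight, glue, round_box, tripod, tray, screwdriver from where it was at the start of the episode above 0.02 m).
It also fails if it takes over 58 s, if anything falls off the work surface, if the arm or the gripper's body presses on something with over 40 N, if the wrist force passes 120 N, or if a joint passes its speed limit or range.

### The arm

A 6-joint arm with a two-finger parallel gripper is mounted at the origin on the work surface. World frame = base frame: x ahead of the robot, y to its left, z up, the work surface at z = 0. Lengths are in mm, angles in rad, forces in N, time in s.
With the tool pointing down it reaches from about 350 to 725 mm from the base axis. Payload 4.3 kg.
Tool frame: the origin (TCP) lies between the finger pads; the fingertips stand 25 mm ahead of it and the grasp point (between the pads) lies 6 mm ahead of it (bot.tip_reach is the distance from the TCP to the fingertips, in mm); y points along the fingers, z is the direction in which the jaws open and shut, and the axes are right-handed (so a half turn about y gives the same grasp; the last joint's range is limited). The gripper opens to 85 mm and grips with 20 to 120 N. Pads are 22 mm wide; open, the fingers measure 114 mm over their backs; the gripper's body (76 mm by 85 mm) begins 54 mm behind the grasp point. The pads swing forward as they close: fully open they stand 13 mm farther back than shut.
Start: joints at [-0.11, 0.377, 0.081, 1.274, 0, 1.46], TCP at [575.034, 0.002, 256.329] pointing down, gripper open.
Joint ranges: [-2.72, 2.72], [-0.84, 1.66], [-1.02, 1.22], [-1.77, 2.12], [-1.37, 1.28], [-3.14, 3.14]. Speed limits (rad/s): [2.57, 2.57, 3.14, 3.14, 3.14, 3.14].

### API

Orientations are given as [roll, pitch, yaw] about the fixed x, y, z axes, in that order (R = Rz(yaw) Ry(pitch) Rx(roll)).
In Python, from station import bot gives the robot as it stands.
- The arm moves only by the tool move_arm, never from a script. Its argument "plan" is text: rows parted by semicolons, each of 7 numbers parted by spaces: the shift along the tool's x, y, z in m, then the turn, a rotation vector about the tool's x, y, z in rad, then the opening, from 0 (shut) to 1 (fully open). In form: dx dy dz rx ry rz grip; .... A call has 1 to 12 rows; each row is the pose to reach, as a shift and turn from the pose commanded when the call began, along the tool's axes at that moment; what a row does not reach only later rows make up. A row lasts 1/10 s, in which the tool goes at most 50 mm and 8.59 degrees, less where a joint would pass 70% of its speed; a pose out of reach is approached as far as the arm can. A call with a gripper value outside its range is refused whole. The fingers move at their own pace and stop on an object; "grip_force" is the grip in N (left out, the last holds). Time passes only in rows, so rows that repeat a pose let the fingers close. It gives the time, the measured TCP pose, the force and the opening at its end, in the units of the state.
- bot.read_state(): the state, without advancing time (a new reading comes with each control period).
- bot.read_camera(name): name is "scene" or "side" or "wrist"; returns the picture (420x560x3 uint8, red, green, blue); there is no depth.
- bot.camera_info(name): a dict with "fov_y" (degrees; the focal length in pixels is half the picture's height over the tangent of half this angle, whatever the lens; pixels are square), "cx", "cy" (the principal point, pixels), "rvec" (rotation vector, rad) and "tvec" (3), from world to camera coordinates, as OpenCV has them. Camera axes: x right, y down, z forward; pixel columns grow to the right and rows downward; lengths in mm; the calibration is good to about 2 mm. A picture is of the moment at which its call begins: read the wrist's pose just before it. camera_info takes no time and is no camera call; for the wrist camera it gives the pose at the moment of the call.
- bot.finish_job(): hands the job in, once; it reports no verdict.
The state is a dict: "t": time; "q": joint angles; "dq": joint speeds; "tau": joint torques, N m; "tool_pos": TCP position; "tcp_rot": TCP orientation; "wrist_force": force on the tool from outside, world axes, zero at the start; "ft_torque": the same for the moment, N m; "finger_gap": finger opening in mm.
Only numpy, scipy, OpenCV 4.12 (cv2) and the standard library are available. Lean on these libraries where they do the work, as an engineer would, in place of code of your own. Each camera call takes 0.05 s, during which the arm holds its last target.

## Working session

There is one attempt and no reset: what is moved stays moved. The work goes in short steps, Python scripts to look and compute and a tool call to move; the robot and the scene stay as the last step left them, time stands still between calls to the robot, and variables do not carry over. Pictures are saved under pics/ and viewed, and the job is handed in when it is done.

Besides the shell and the picture viewer there is one more tool, called as name(argument=value, ...) on one line, values as JSON. move_arm: Moves the arm, as the interface text tells. Its arguments: {"type":"object","properties":{"plan":{"type":"string"},"grip_force":{"type":"number"}},"required":["plan"]}

```bash
mkdir -p pics; python3 - <<'E'
from station import bot
import cv2
print(bot.read_state())
for n in ["scene","side","wrist"]:
    print(n,bot.camera_info(n))
    cv2.imwrite(f"pics/{n}0.png",bot.read_camera(n)[:,:,::-1])
E
```

```text
{'t': 0.0, 'q': array([-1.10300842e-01,  3.78070940e-01,  7.96403098e-02,  1.27437996e+00,
        3.21334216e-05,  1.46054109e+00]), 'dq': array([-0.00084371, -0.00046693, -0.00086005, -0.00140841,  0.00010692,
        0.00012782]), 'tau': array([ 5.03441061e-04, -4.63600910e+01,  2.69876987e+01,  2.07655923e-02,
       -6.74222474e-05, -6.15417605e-06]), 'tool_pos': array([5.74410187e+02, 8.01336429e-02, 2.55361891e+02]), 'tcp_rot': array([-1.57279482e+00,  2.53571405e-04, -1.57084222e+00]), 'wrist_force': array([-0.20300024,  0.51999617, -0.53148206]), 'ft_torque': array([-0.03558823,  0.03263512,  0.02184865]), 'finger_gap': 85.35506682347211}
scene {'fov_y': 51.10172100039402, 'cx': 284.4623393694018, 'cy': 208.71171570470403, 'rvec': array([ 2.09514331,  0.927667  , -0.41660367]), 'tvec': array([-392.46140064, -231.82671866, 1493.64868176])}
side {'fov_y': 57.7352425936601, 'cx': 280.0267324666198, 'cy': 213.00646035547712, 'rvec': array([ 2.15638483, -0.49277189,  0.26789645]), 'tvec': array([-506.68119835,  210.49782167,  828.96276304])}
wrist {'fov_y': 64.68658851702399, 'cx': 285.58313783641046, 'cy': 210.80758899995317, 'rvec': array([-2.80889532e+00, -7.10098671e-04,  1.15619809e-03]), 'tvec': array([-574.93144702,  -42.24023753,  380.39345164])}
```

View pics/scene0.png

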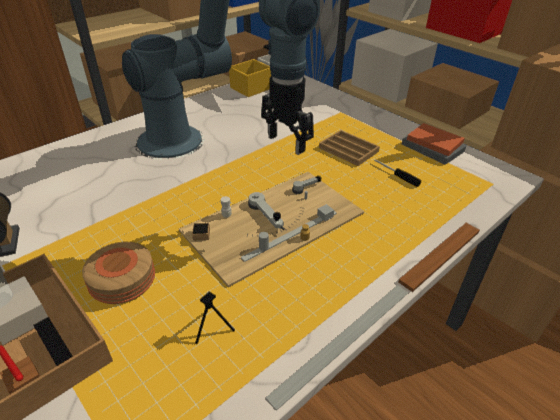

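View pics/side0.png

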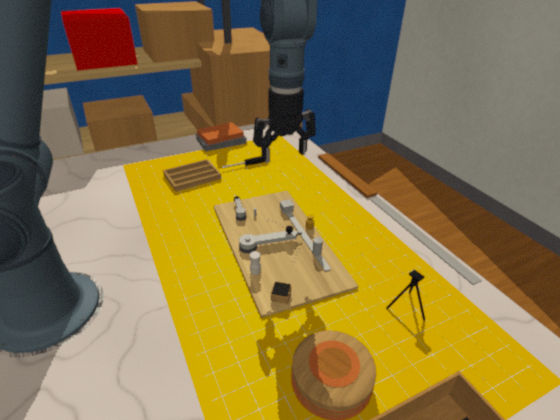

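View pics/wrist0.png

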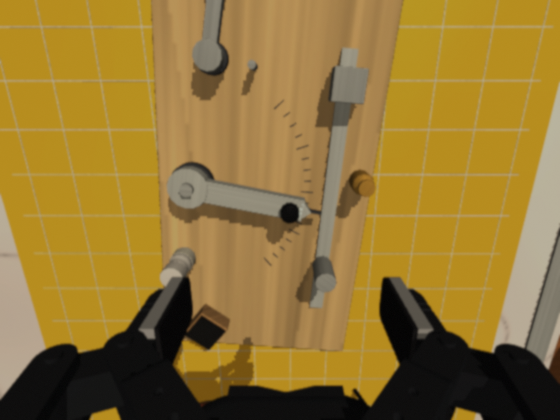

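```bash
python3 - <<'E'
import cv2
im=cv2.imread("pics/wrist0.png")
c=im[0:300,140:420]
cv2.imwrite("pics/w0a.png",cv2.resize(im[0:150,150:400],None,fx=3.2,fy=3.2,interpolation=cv2.INTER_CUBIC))
cv2.imwrite("pics/w0b.png",cv2.resize(im[150:330,150:400],None,fx=3.2,fy=3.2,interpolation=cv2.INTER_CUBIC))
E
```

```text
(no output)
```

View pics/w0a.png

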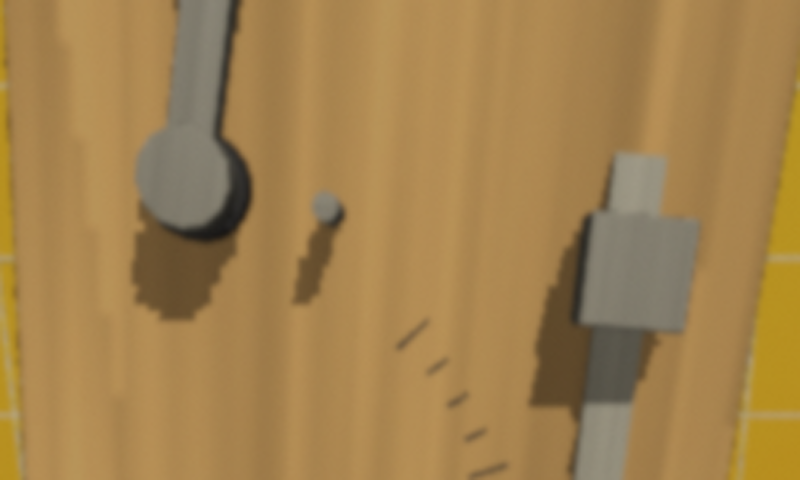

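View pics/w0b.png

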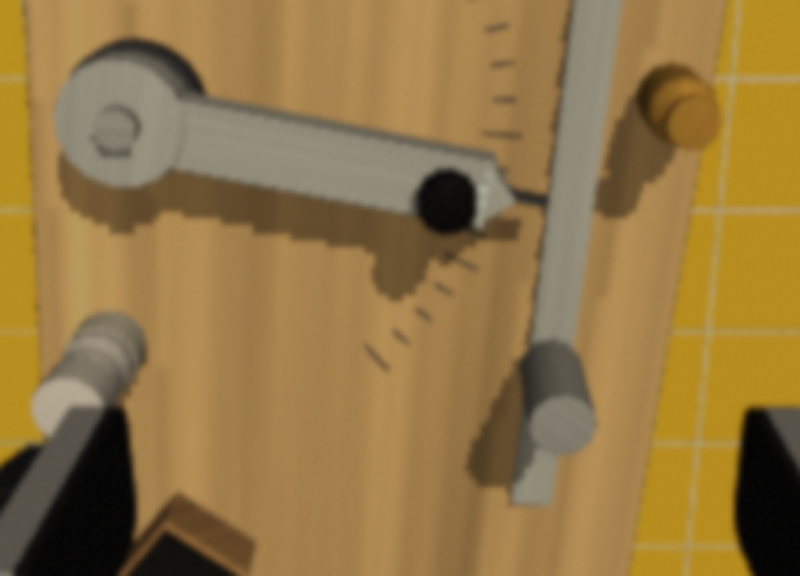

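```bash
cat > h.py <<'E'
import numpy as np, cv2
from scipy.optimize import least_squares
def cam(info):
    f=210/np.tan(np.radians(info['fov_y']/2))
    K=np.array([[f,0,info['cx']],[0,f,info['cy']],[0,0,1.]])
    R=cv2.Rodrigues(info['rvec'])[0]
    return K,R,info['tvec']
def back(info,uv,z):
    K,R,t=cam(info); c=-R.T@t
    d=R.T@np.linalg.inv(K)@np.array([uv[0],uv[1],1.]); return c+d*(z-c[2])/d[2]
def proj(info,P):
    K,R,t=cam(info); p=K@(R@np.asarray(P,float)+t); return p[:2]/p[2]
E
python3 - <<'E'
from h import *
info={'fov_y': 64.68658851702399, 'cx': 285.58313783641046, 'cy': 210.80758899995317, 'rvec': np.array([-2.80889532e+00, -7.10098671e-04,  1.15619809e-03]), 'tvec': np.array([-574.93144702,  -42.24023753,  380.39345164])}
K,R,t=cam(info); print(-R.T@t)
A=lambda x,y:(x/3.2+150-.35,y/3.2-.35)
B=lambda x,y:(x/3.2+150-.35,y/3.2+150-.35)
P=dict(lev=(A(185,177),34,(-60,130)),r1=(A(616,152),14,(67,150)),r2=(A(666,157),14,(83,150)),
 hub=(B(121,119),36,(-80,0)),r3=(B(510,503),14,(67,-150)),r4=(B(550,505),14,(83,-150)))
W={k:back(info,v[0],v[1])[:2] for k,v in P.items()}
def T(p,g):
    c,s=np.cos(p[2]),np.sin(p[2]); return np.array([p[0]+c*g[0]-s*g[1],p[1]+s*g[0]+c*g[1]])
res=lambda p:np.concatenate([T(p,P[k][2])-W[k] for k in P])
s=least_squares(res,[580,100,0]); p=s.x; print(p); print(s.fun.reshape(-1,2).round(1))
def inv(w):
    c,s=np.cos(p[2]),np.sin(p[2]); d=w[:2]-p[:2]; return np.array([c*d[0]+s*d[1],-s*d[0]+c*d[1]])
for n,uv,z in [('pin',A(326,208),34),('knob',B(447,201),56),('tip',B(548,200),29),('round',B(562,424),58),('weight',B(692,121),50),('glue',B(68,408),65),
  ('sq',A(638,272),38),('s1',A(592,212),38),('s2',A(699,219),38),('s3',A(684,332),38),('s4',A(578,325),38)]:
    w=back(info,uv,z); print(n,w.round(1),inv(w).round(1))
piv=T(p,(-80,0)); print('pivot',piv,'levpiv',T(p,(-60,130)))
E
```

```text
[575.2307984   84.51546889 372.82200657]
[ 5.50862278e+02 -1.33898506e+01 -8.55650145e-02]
[[-0.1  0.5]
 [ 0.2  0.5]
 [ 0.8  0.5]
 [-0.9 -1.2]
 [-0.   0.1]
 [-0.  -0.3]]
pin [543.  112.5  34. ] [-18.6 124.7]
knob [578.8 -26.7  56. ] [ 29.  -10.9]
tip [613.8 -35.8  29. ] [ 64.6 -17. ]
round [ 618.1 -106.1   58. ] [ 74.9 -86.7]
weight [655.7  -2.2  50. ] [103.5  20.2]
glue [454. -96.  65.] [-89.5 -90.6]
sq [634.8  94.9  38. ] [ 74.4 115. ]
s1 [620.5 111.1  38. ] [ 58.7 130. ]
s2 [651.6 109.3  38. ] [ 89.9 130.8]
s3 [649.7  78.   38. ] [90.6 99.5]
s4 [617.8  80.   38. ] [58.7 98.8]
pivot [471.15495409  -6.55299906] levpiv [502.19166872 121.26218918]
```

move_arm(plan="0.03 0.03 -0.01 0 -0.14 0 0; 0.06 0.07 -0.02 0 -0.28 0 0; 0.075 0.11 -0.022 0 -0.42 0 0; 0.075 0.14 -0.022 0 -0.55 0 0; 0.075 0.14 -0.022 0 -0.55 0 0; 0.075 0.14 -0.022 0 -0.55 0 0; 0.075 0.14 -0.022 0 -0.55 0 0; 0.075 0.14 -0.022 0 -0.55 0 0")

```text
t: 0.95
tool_pos: [554.9, -75.0, 118.5]
tcp_rot: [-1.568, -0.003, -1.021]
wrist_force: [0.5, 0.8, 0.4]
finger_gap: 0.3
```

```bash
python3 - <<'E'
from station import bot
import cv2
s=bot.read_state();print(s['t'],s['tool_pos'],s['tcp_rot'],s['finger_gap'],s['wrist_force'])
for n in ["side","wrist"]:
    print(n,bot.camera_info(n))
    cv2.imwrite(f"pics/{n}1.png",bot.read_camera(n)[:,:,::-1])
E
```

```text
0.95 [554.87448519 -75.02487085 118.52854528] [-1.56781245 -0.00300117 -1.02116275] 0.33992271016377534 [0.53279234 0.79860644 0.40872531]
side {'fov_y': 57.7352425936601, 'cx': 280.0267324666198, 'cy': 213.00646035547712, 'rvec': array([ 2.15638483, -0.49277189,  0.26789645]), 'tvec': array([-506.68119835,  210.49782167,  828.96276304])}
wrist {'fov_y': 64.68658851702399, 'cx': 285.58313783641046, 'cy': 210.80758899995317, 'rvec': array([-2.71029921, -0.76401839, -0.13527367]), 'tvec': array([-434.63449834, -331.42776562,  131.69095171])}
```

View pics/wrist1.png

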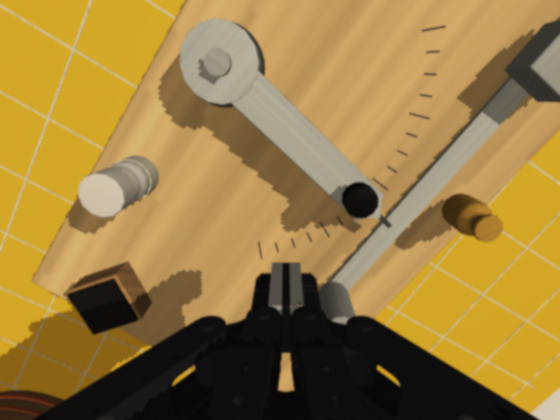

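View pics/side1.png

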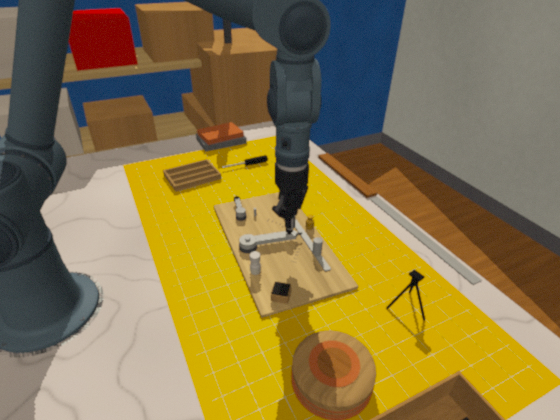

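move_arm(plan="0 0.03 0 0 0 0 0; 0 0.055 0 0 0 0 0; 0 0.0725 0 0 0 0 0; 0 0.0725 0 0 0 0 0; 0 0.0725 0 0 0 0 0")

```text
t: 1.55
tool_pos: [553.4, -74.9, 44.5]
tcp_rot: [-1.57, -0.0, -1.021]
wrist_force: [0.5, -0.3, 0.2]
finger_gap: -0.1
```

move_arm(plan="-0.008 0 0.005 0 0 0 0; -0.016 0 0.010 0 0 0 0; -0.024 0 0.015 0 0 0 0; -0.031 0 0.020 0 0 0 0; -0.038 0 0.025 0 0 0 0; -0.045 0 0.030 0 0 0 0; -0.052 0 0.035 0 0 0 0; -0.059 0 0.040 0 0 0 0; -0.064 0 0.044 0 0 0 0; -0.068 0 0.047 0 0 0 0; -0.070 0 0.050 0 0 0 0; -0.070 0 0.050 0 0 0 0")

```text
t: 2.75
tool_pos: [558.8, 11.7, 43.5]
tcp_rot: [-1.571, 0.002, -1.02]
wrist_force: [1.1, -1.3, 0.2]
finger_gap: 0.1
```

```bash
python3 - <<'E'
from station import bot
import cv2
s=bot.read_state();print(s['t'],s['tool_pos'],s['tcp_rot'],s['finger_gap'],s['wrist_force'])
for n in ["side","wrist"]:
    print(n,bot.camera_info(n))
    cv2.imwrite(f"pics/{n}2.png",bot.read_camera(n)[:,:,::-1])
E
```

```text
2.75 [558.82362111  11.73864158  43.455621  ] [-1.57058069e+00  1.53204554e-03 -1.02007222e+00] 0.06849824012485624 [ 1.05950083 -1.30947178  0.17194021]
side {'fov_y': 57.7352425936601, 'cx': 280.0267324666198, 'cy': 213.00646035547712, 'rvec': array([ 2.15638483, -0.49277189,  0.26789645]), 'tvec': array([-506.68119835,  210.49782167,  828.96276304])}
wrist {'fov_y': 64.68658851702399, 'cx': 285.58313783641046, 'cy': 210.80758899995317, 'rvec': array([-2.71364131, -0.76653041, -0.13111494]), 'tvec': array([-483.01169057, -239.97261925,   86.62764129])}
```

View pics/wrist2.png

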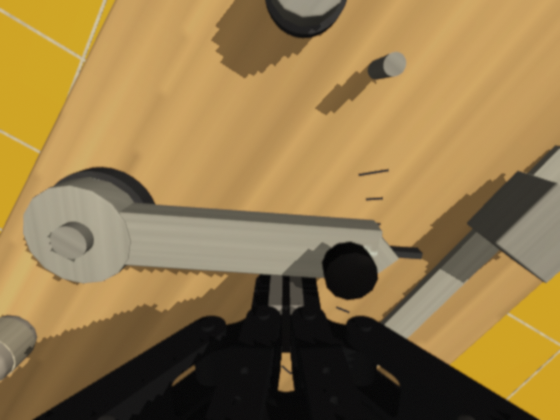

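View pics/side2.png

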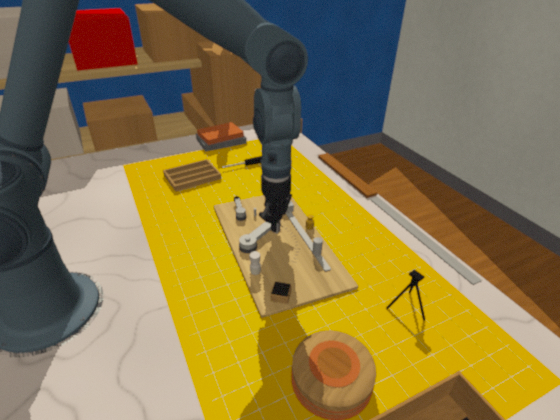

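```bash
python3 - <<'E'
from h import *
info={'fov_y': 64.68658851702399, 'cx': 285.58313783641046, 'cy': 210.80758899995317, 'rvec': np.array([-2.71364131, -0.76653041, -0.13111494]), 'tvec': np.array([-483.01169057, -239.97261925,   86.62764129])}
b=lambda u,v,z:back(info,(u,v),z)[:2]
for a,c in [((130,213),(378,229)),((130,265),(320,277))]:
    d=b(*c,36)-b(*a,36); print(np.arctan2(d[1],d[0]))
h=b(78,233,36);k=b(352,268,56);t=b(421,253,29)
print(h,k,t,[np.arctan2(*(x-h)[::-1]) for x in (k,t)],np.linalg.norm(k-h),np.linalg.norm(t-h))
E
```

```text
0.48116642435968204
0.47836269639177154
[470.90880931  -5.56803809] [565.84813151  46.69676182] [600.48875928  59.23999904] [np.float64(0.503232689975232), np.float64(0.46375911480056403)] 108.37473972359282 144.8828668666871
```

move_arm(plan="-0.002 0 0 0 0 0 0; -0.004 0 0 0 0 0 0; -0.005 0 0 0 0 0 0; -0.0055 0 0 0 0 0 0; -0.0055 0 0 0 0 0 0; -0.0055 0 0 0 0 0 0")

```text
t: 3.45
tool_pos: [556.7, 15.5, 44.1]
tcp_rot: [-1.57, -0.001, -1.021]
wrist_force: [2.3, -0.7, -1.4]
finger_gap: -0.2
```

```bash
python3 - <<'E'
from station import bot
import cv2
s=bot.read_state();print(s['t'],s['tool_pos'],s['tcp_rot'],s['finger_gap'],s['wrist_force'])
for n in ["wrist"]:
    print(n,bot.camera_info(n))
    im=bot.read_camera(n)[:,:,::-1]
    cv2.imwrite(f"pics/{n}3.png",im)
    cv2.imwrite(f"pics/{n}3z.png",cv2.resize(im,(800,600),interpolation=cv2.INTER_CUBIC))
E
```

```text
3.45 [556.69698658  15.5025009   44.06618143] [-1.56990436e+00 -5.05571796e-04 -1.02081582e+00] -0.22111842883279711 [ 2.26686805 -0.69729195 -1.44765147]
wrist {'fov_y': 64.68658851702399, 'cx': 285.58313783641046, 'cy': 210.80758899995317, 'rvec': array([-2.71188817, -0.76506458, -0.13210818]), 'tvec': array([-483.2897961 , -235.52082265,   87.94209977])}
```

View pics/wrist3z.png

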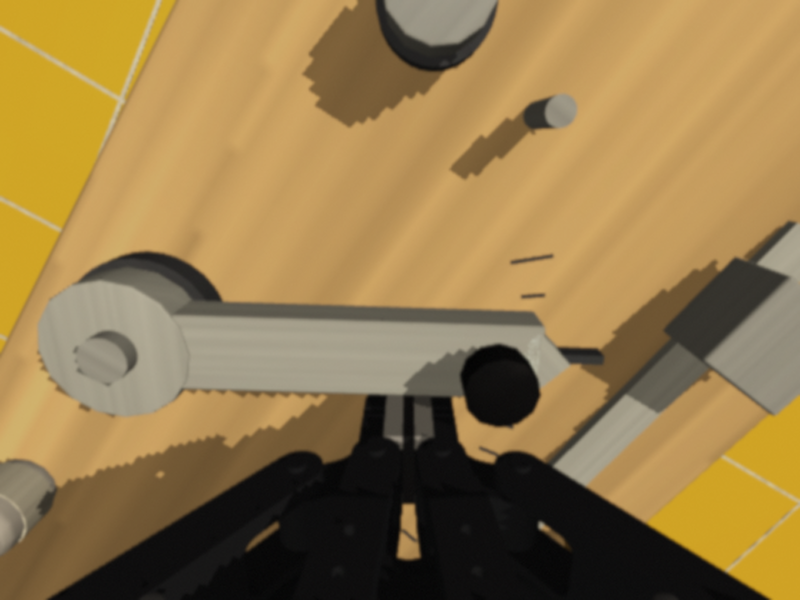

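```bash
python3 - <<'E'
from h import *
info={'fov_y': 64.68658851702399, 'cx': 285.58313783641046, 'cy': 210.80758899995317, 'rvec': np.array([-2.71188817, -0.76506458, -0.13210818]), 'tvec': np.array([-483.2897961 , -235.52082265,   87.94209977])}
b=lambda u,v,z:back(info,(u/1.4286,v/1.4286),z)[:2]
for a,c in [((185,316),(540,326)),((188,388),(440,394))]:
    d=b(*c,36)-b(*a,36); print(np.arctan2(d[1],d[0]))
h=b(115,348,36);k=b(501,385,56);t=b(603,355,29)
print(h,k,t,[np.arctan2(*(x-h)[::-1]) for x in (k,t)],np.linalg.norm(k-h),np.linalg.norm(t-h))
# square top corners visible: left-top (736,258), left(706,363)?, bottom (776,413); bottom-left-bottom (665,330)
for uv,z in [((736,258),14),((665,330),14),((787,274),38),((706,361),38),((776,413),38)]: print(b(*uv,z))
E
```

```text
0.5191487676462577
0.5219969903229333
[471.04776539  -6.03111432] [563.79332777  49.63350653] [597.63536725  64.89255259] [np.float64(0.5405565132961374), np.float64(0.5106964329048139)] 108.16787580366257 145.10198990088867
[621.73027004 111.27199956]
[619.14382426  80.50221359]
[618.99073801 111.36293949]
[618.48689614  80.47733055]
[648.58756094  78.59337242]
```

move_arm(plan="-0.001 0 0 0 0 0 0; -0.002 0 0 0 0 0 0; -0.0027 0 0 0 0 0 0; -0.0027 0 0 0 0 0 0; -0.0027 0 0 0 0 0 0; -0.0027 0 0 0 0 0 0")

```text
t: 4.1
tool_pos: [554.7, 17.8, 43.8]
tcp_rot: [-1.571, 0.0, -1.021]
wrist_force: [3.1, -1.5, 0.8]
finger_gap: 0.3
```

move_arm(plan="0.012 0 0 0 0 0 0; 0.03 0 0 0 0 0 0; 0.04 -0.03 0 0 0 0 0; 0.04 -0.08 0 0 0 0 0; 0.04 -0.12 0 0 0 0 0; 0.04 -0.15 0 0 0 0 0; 0.04 -0.15 0 0 0 0 0; 0.04 -0.15 0 0 0 0 0; 0.04 -0.15 0 0 0 0 0")

```text
t: 5.0
tool_pos: [574.7, -16.8, 192.1]
tcp_rot: [-1.573, 0.002, -1.021]
wrist_force: [0.1, -0.4, -0.2]
finger_gap: 0.0
```

```bash
python3 - <<'E'
from station import bot
import cv2
s=bot.read_state();print(s['t'],s['tool_pos'],s['tcp_rot'],s['finger_gap'],s['wrist_force'])
for n in ["wrist"]:
    print(n,bot.camera_info(n))
    im=bot.read_camera(n)[:,:,::-1]
    cv2.imwrite(f"pics/{n}4.png",im)
    cv2.imwrite(f"pics/{n}4z.png",cv2.resize(im,(800,600),interpolation=cv2.INTER_CUBIC))
E
```

```text
5.0 [574.71308921 -16.78655383 192.11641192] [-1.57328656  0.00201089 -1.02146741] 0.009684042454586416 [ 0.08149167 -0.39884896 -0.18423106]
wrist {'fov_y': 64.68658851702399, 'cx': 285.58313783641046, 'cy': 210.80758899995317, 'rvec': array([-2.71358955, -0.7654996 , -0.12645483]), 'tvec': array([-481.64966045, -318.99496615,  218.25420981])}
```

View pics/wrist4z.png

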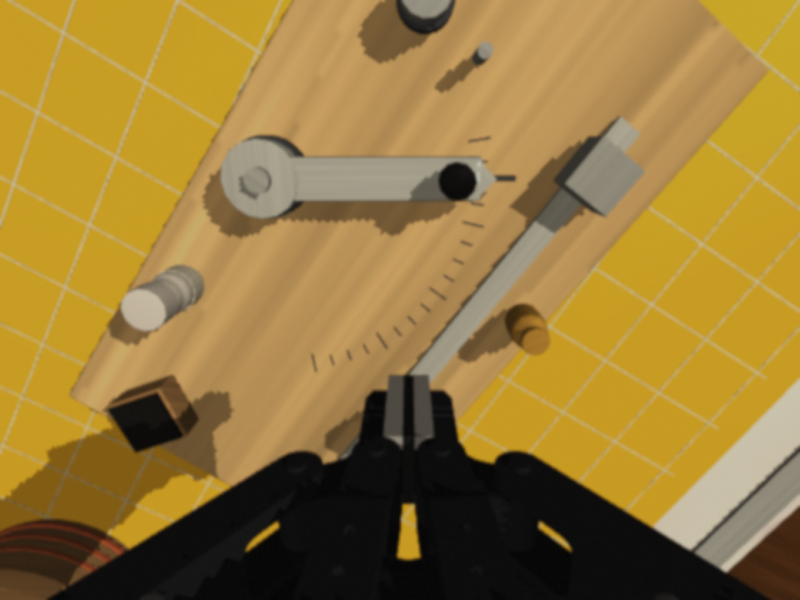

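Close; measuring precisely from a zoomed crop.

```bash
python3 - <<'E'
import cv2
im=cv2.imread("pics/wrist4.png")
cv2.imwrite("pics/w4c.png",cv2.resize(im[70:170,150:350],None,fx=4,fy=4,interpolation=cv2.INTER_CUBIC))
cv2.imwrite("pics/w4d.png",cv2.resize(im[70:170,300:460],None,fx=5,fy=5,interpolation=cv2.INTER_CUBIC))
E
```

```text
(no output)
```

View pics/w4c.png

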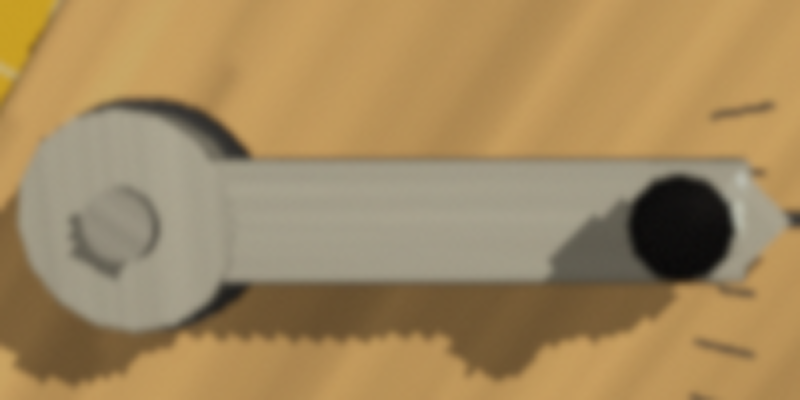

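View pics/w4d.png

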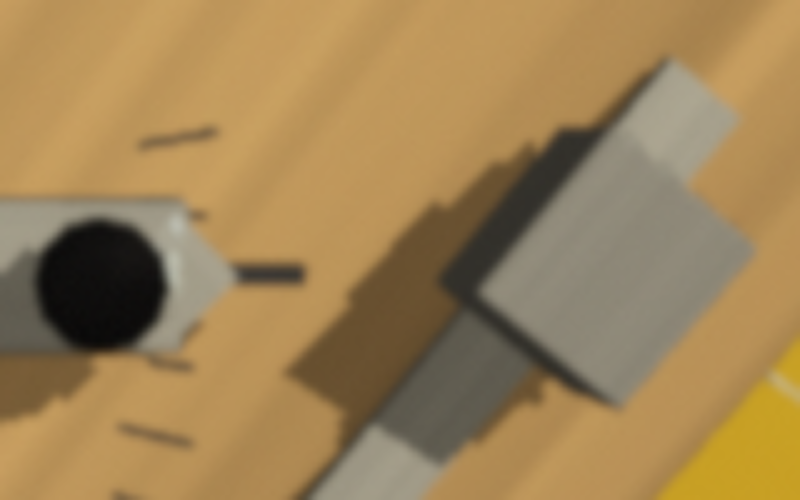

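```bash
python3 - <<'E'
from h import *
info={'fov_y': 64.68658851702399, 'cx': 285.58313783641046, 'cy': 210.80758899995317, 'rvec': np.array([-2.71358955, -0.7654996 , -0.12645483]), 'tvec': np.array([-481.64966045, -318.99496615,  218.25420981])}
C=lambda x,y,z:back(info,(x/4+150-.37,y/4+70-.37),z)[:2]
D=lambda x,y,z:back(info,(x/5+300-.4,y/5+70-.4),z)[:2]
for a,c in [((260,162),(740,163)),((260,282),(620,283))]:
    d=C(*c,36)-C(*a,36); print(np.arctan2(d[1],d[0]))
h=C(126,220,36);k=C(682,227,56);t=D(305,273,29)
# midline point
m1=(C(260,162,36)+C(260,282,36))/2; m2=(C(620,162.5,36)+C(620,283,36))/2
sq=[D(*p,38) for p in [(625,132),(757,248),(622,408),(478,290)]]; s=np.mean(sq,0)
print(h,k,t,s,np.round(sq,1))
an=lambda v:np.arctan2(v[1],v[0])
print('hub->knob,tip,mid',an(k-h),an(t-h),an(m2-h),'mid',an(m2-m1),'sq',an(s-h),an(s-m1),an(s-[471.1,-5.9]))
for a,bb in [(m1,m2),(h,t),(h,k)]:
    u=(bb-a)/np.linalg.norm(bb-a); d=s-h; print('y of sq',u[0]*d[1]-u[1]*d[0])
E
```

```text
0.5477625929031037
0.5471185061949508
[470.90420126  -6.76080985] [564.03959463  50.65032443] [594.87156988  68.97708475] [635.36652483  94.89533221] [[622.7 111.6]
 [651.5 109. ]
 [649.4  78.1]
 [617.9  80.8]]
hub->knob,tip,mid 0.5524104084421179 0.5484322712465806 0.5426974007508109 mid 0.5477636521446508 sq 0.5536308341662984 0.5575860510726549 0.5503656894495103
y of sq 1.1343767908267495
y of sq 1.0051054103924457
y of sq 0.2359616951621888
```

```bash
python3 - <<'E'
import numpy as np
piv=np.array([502.4,121.]);c0=np.array([575.7,-16.3])
tx=np.array([.5226,-.8526]);tz=np.array([.8526,.5226])
def P(th,off,r=47):
    return piv+r*np.array([np.cos(th),np.sin(th)])+off*np.array([-np.sin(th),np.cos(th)])
s=P(1.485,36); d=s-c0; print('start',s,d@tx,d@tz)
for a in np.linspace(0,1.4,12):
    p=P(1.485-a,20.5); d=p-s; print(round(a,2),p.round(1),(d@tx).round(1),(d@tz).round(1))
E
```

```text
start [470.55989897 170.91200223] -214.5631698978987 8.194542231717902
0.0 [486.  169.6] 9.2 12.5
0.13 [492.3 171.3] 11.1 18.7
0.25 [498.8 172.1] 13.7 24.7
0.38 [505.3 172.2] 17.1 30.3
0.51 [511.8 171.4] 21.1 35.4
0.64 [518.1 169.8] 25.8 39.9
0.76 [524.2 167.4] 31.0 43.9
0.89 [529.9 164.3] 36.6 47.1
1.02 [535.1 160.5] 42.7 49.6
1.15 [539.9 156. ] 49.0 51.3
1.27 [544.  150.9] 55.4 52.2
1.4 [547.5 145.4] 61.9 52.3
```

move_arm(plan="-0.04 0 0.002 0 0 0 0; -0.08 0 0.004 0 0 0 0; -0.12 0 0.006 0 0 0 0; -0.16 0 0.008 0 0 0 0; -0.2 0 0.008 0 0 0 0; -0.2146 0 0.008 0 0 0 0; -0.2146 0 0.008 0 0 0 0; -0.2146 0 0.008 0 0 0 0; -0.2146 0 0.008 0 0 0 0")

```text
t: 5.95
tool_pos: [471.1, 169.8, 193.5]
tcp_rot: [-1.571, -0.001, -1.022]
wrist_force: [0.4, 0.2, 0.7]
finger_gap: 0.0
```

```bash
python3 - <<'E'
from station import bot
import cv2
s=bot.read_state();print(s['t'],s['tool_pos'],s['tcp_rot'],s['finger_gap'],s['wrist_force'])
for n in ["scene","side"]:
    im=bot.read_camera(n)[:,:,::-1]
    cv2.imwrite(f"pics/{n}5.png",cv2.resize(im[100:310,120:400],(800,600),interpolation=cv2.INTER_CUBIC))
E
```

```text
5.95 [471.0832009  169.75739076 193.46098775] [-1.57114134e+00 -5.05580120e-04 -1.02238459e+00] 0.021952838950445606 [0.40433308 0.15009151 0.72668794]
```

View pics/scene5.png

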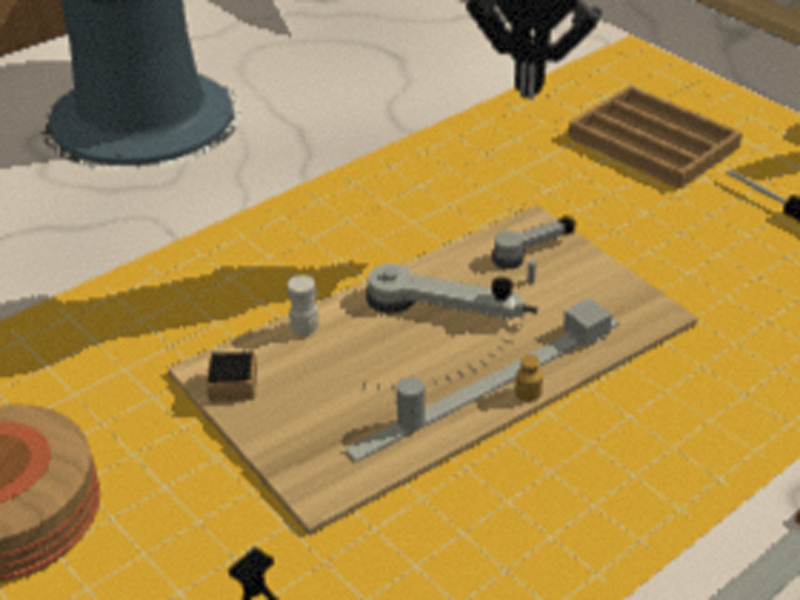

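View pics/side5.png

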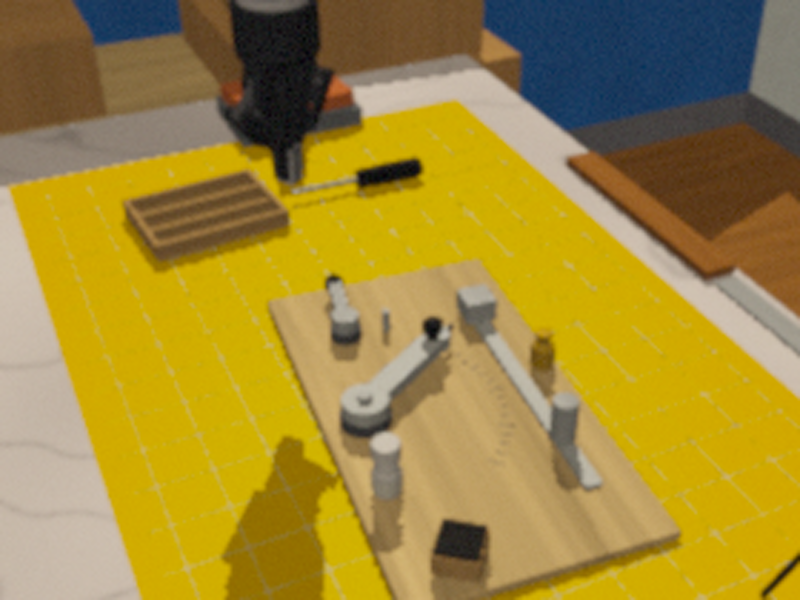

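move_arm(plan="0 0.04 0 0 0 0 0; 0 0.08 0 0 0 0 0; 0 0.12 0 0 0 0 0; 0 0.14 0 0 0 0 0; 0 0.149 0 0 0 0 0; 0 0.149 0 0 0 0 0; 0 0.149 0 0 0 0 0")

```text
t: 6.75
tool_pos: [471.6, 170.7, 45.8]
tcp_rot: [-1.569, -0.001, -1.021]
wrist_force: [-0.0, -0.3, 0.6]
finger_gap: -0.2
```

move_arm(plan="0.005 0 0.007 0 0 0 0; 0.009 0 0.0125 0 0 0 0; 0.011 0 0.0187 0 0 0 0; 0.0137 0 0.0247 0 0 0 0; 0.017 0 0.0303 0 0 0 0; 0.021 0 0.0354 0 0 0 0; 0.0258 0 0.04 0 0 0 0; 0.031 0 0.044 0 0 0 0; 0.031 0 0.044 0 0 0 0")

```text
t: 7.65
tool_pos: [525.7, 167.3, 44.9]
tcp_rot: [-1.569, -0.001, -1.021]
wrist_force: [-0.2, 0.1, -1.5]
finger_gap: 0.2
```

```bash
python3 - <<'E'
from station import bot
import cv2
s=bot.read_state();print(s['t'],s['tool_pos'],s['tcp_rot'],s['finger_gap'],s['wrist_force'])
im=bot.read_camera("wrist")[:,:,::-1]
cv2.imwrite(f"pics/wrist6.png",im)
E
```

```text
7.65 [525.73596893 167.33073953  44.92355201] [-1.56886075e+00 -6.16299383e-04 -1.02132400e+00] 0.22245152112727323 [-0.24502359  0.07267982 -1.51835222]
```

View pics/wrist6.png

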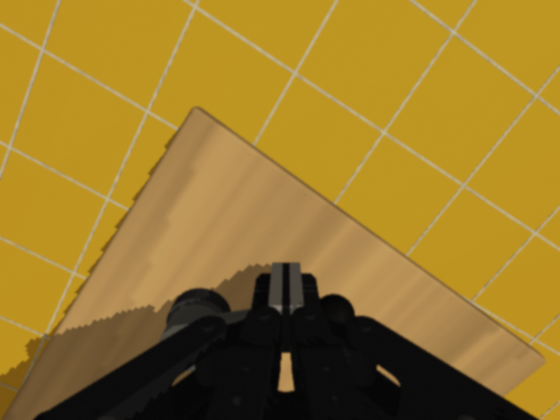

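move_arm(plan="0.0056 0 0.0032 0 0 0 0; 0.0117 0 0.0057 0 0 0 0; 0.018 0 0.0074 0 0 0 0; 0.0244 0 0.0083 0 0 0 0; 0.028 0 0.0084 0 0 0 0; 0.031 0 0.0084 0 0 0 0; 0.031 0 0.0084 0 0 0 0; 0.031 0 0.0084 0 0 0 0")

```text
t: 8.5
tool_pos: [548.5, 144.9, 45.1]
tcp_rot: [-1.57, -0.002, -1.021]
wrist_force: [0.1, 0.3, -0.1]
finger_gap: 0.1
```

```bash
python3 - <<'E'
from station import bot
import cv2
s=bot.read_state();print(s['t'],s['tool_pos'],s['tcp_rot'],s['finger_gap'],s['wrist_force'])
im=bot.read_camera("side")[:,:,::-1]
cv2.imwrite(f"pics/side7.png",cv2.resize(im[100:310,120:400],(800,600),interpolation=cv2.INTER_CUBIC))
E
```

```text
8.5 [548.46707385 144.89436993  45.1471453 ] [-1.5695815  -0.00194938 -1.02117633] 0.1400542166092212 [ 0.05093991  0.32200314 -0.14181044]
```

View pics/side7.png

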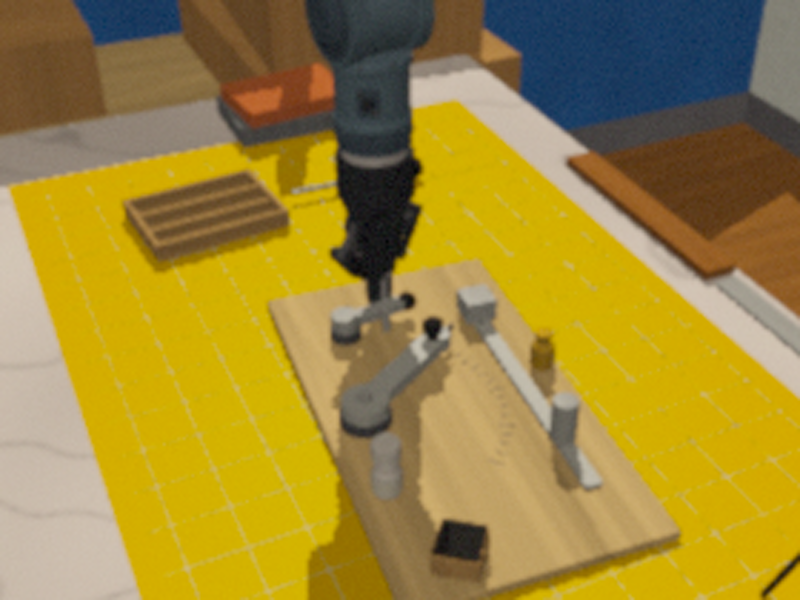

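move_arm(plan="0.0009 0 -0.0004 0 0 0 0; 0.0018 0 -0.0009 0 0 0 0; 0.0027 0 -0.0013 0 0 0 0; 0.0027 0 -0.0013 0 0 0 0; 0.0027 0 -0.0013 0 0 0 0")

```text
t: 9.05
tool_pos: [548.5, 143.7, 45.2]
tcp_rot: [-1.568, 0.002, -1.02]
wrist_force: [1.4, 5.4, -0.2]
finger_gap: -0.3
```

move_arm(plan="0.0009 0 -0.0004 0 0 0 0; 0.0018 0 -0.0009 0 0 0 0; 0.0018 0 -0.0009 0 0 0 0; 0.0018 0 -0.0009 0 0 0 0")

```text
t: 9.45
tool_pos: [548.5, 143.4, 45.3]
tcp_rot: [-1.566, 0.005, -1.019]
wrist_force: [0.3, 9.4, -0.4]
finger_gap: 0.1
```

move_arm(plan="-0.008 0 0.004 0 0 0 0; -0.02 0 0.01 0 0 0 0; -0.025 -0.03 0.012 0 0 0 0; -0.025 -0.07 0.012 0 0 0 0; -0.025 -0.12 0.012 0 0 0 0; -0.025 -0.17 0.012 0 0 0 0; -0.025 -0.2 0.012 0 0 0 0; -0.025 -0.2 0.012 0 0 0 0")

```text
t: 10.25
tool_pos: [547.8, 168.7, 250.5]
tcp_rot: [-1.562, -0.005, -1.021]
wrist_force: [0.5, 1.3, 0.3]
finger_gap: -0.2
```

move_arm(plan="0.04 0 0 0 0 0 0; 0.08 0 0 0 0.1 0 0; 0.12 0 -0.02 0 0.2 0 0; 0.15 0 -0.04 0 0.3 0 0; 0.16 0 -0.06 0 0.4 0 0; 0.16 0 -0.07 0 0.5 0 0; 0.16 0 -0.07 0 0.5 0 0; 0.16 0 -0.07 0 0.5 0 0; 0.16 0 -0.07 0 0.5 0 0")

```text
t: 11.15
tool_pos: [569.2, -4.3, 244.4]
tcp_rot: [-1.571, -0.0, -1.518]
wrist_force: [-0.0, 0.1, -0.2]
finger_gap: -0.1
```

```bash
python3 - <<'E'
from station import bot
import cv2
s=bot.read_state();print(s['t'],s['tool_pos'],s['tcp_rot'],s['finger_gap'],s['wrist_force'])
print(bot.camera_info("wrist"))
im=bot.read_camera("wrist")[:,:,::-1]
cv2.imwrite("pics/wrist8.png",im)
cv2.imwrite("pics/wrist8z.png",cv2.resize(im,(800,600),interpolation=cv2.INTER_CUBIC))
cv2.imwrite("pics/scene8.png",bot.read_camera("scene")[:,:,::-1])
E
```

```text
11.15 [569.17921462  -4.28671945 244.35510423] [-1.57119605e+00 -4.14837840e-06 -1.51841068e+00] -0.12528464602001427 [-0.0246358   0.14714874 -0.18580352]
{'fov_y': 64.68658851702399, 'cx': 285.58313783641046, 'cy': 210.80758899995317, 'rvec': array([-2.80773767, -0.07394092, -0.01326607]), 'tvec': array([-568.99791055,  -70.71946281,  357.91674743])}
```

View pics/wrist8z.png

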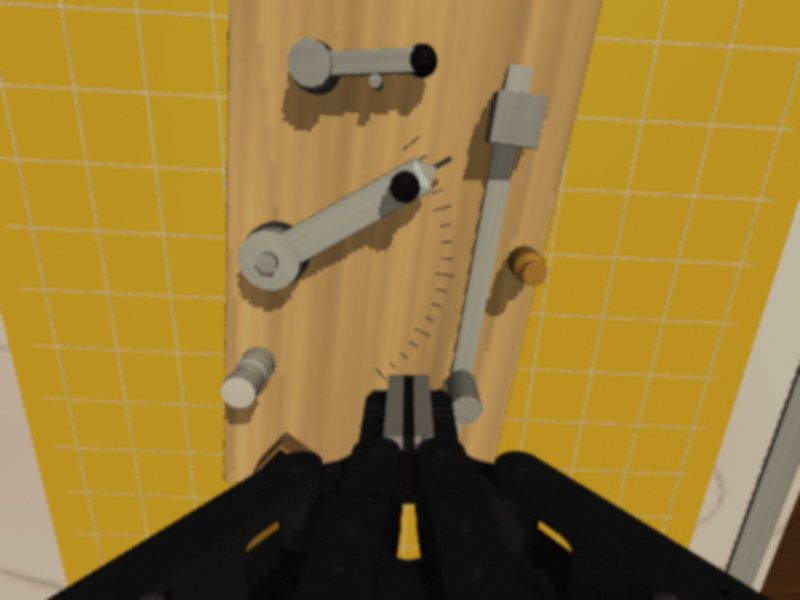

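View pics/scene8.png

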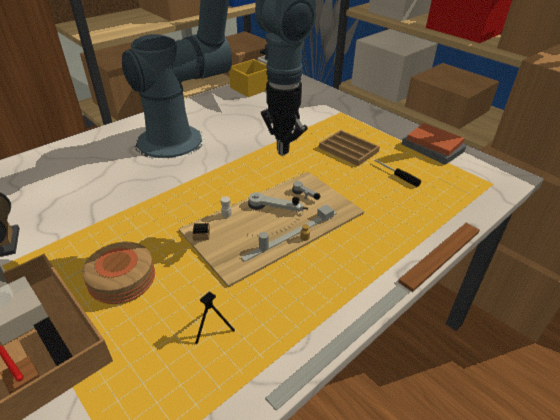

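```bash
python3 - <<'E'
from h import *
info={'fov_y': 64.68658851702399, 'cx': 285.58313783641046, 'cy': 210.80758899995317, 'rvec': np.array([-2.80773767, -0.07394092, -0.01326607]), 'tvec': np.array([-568.99791055,  -70.71946281,  357.91674743])}
b=lambda u,v,z:back(info,(u/1.4286-.15,v/1.4286-.15),z)[:2]
an=lambda v:np.arctan2(v[1],v[0])
l=b(309,64,34);ball=b(423,60,30); print('lever joint',np.pi/2-.0856-an(ball-l), np.pi/2-.0856-an(b(410,60,34)-b(335,63,34)))
h=b(269,256,36);k=b(404,186,56);t=b(450,158,29);sq=b(518.5,119.5,38)
print(h,k,t,sq,an(k-h),an(t-h),an(sq-h))
E
```

```text
lever joint 1.39304185105319 1.3963901981398419
[471.84045052  -3.79936935] [564.4105447   51.13322492] [594.31206392  68.56594356] [635.27476073  94.65283503] 0.5355644126219947 0.5336823079737393 0.5421795359118526
```

```bash
python3 -c "
from station import bot
print(bot.finish_job())"
```

```text
the job is handed in; nothing more can be done
None
```

I pushed the guide arm round with the closed fingertips until it pointed at the square stop. I then pushed the lock lever against its stop pin, backed off clear and handed the job in at about 11 s.

- **Arm:** In the last wrist picture, the line along the arm passes about 1–2 mm from the square stop's centre; the limit is 6 mm. Readings before the lever push gave 0.2–1.1 mm, and that spread is within the measuring accuracy. It looks to be seated flat on its pin.
- **Lever:** It measures about 1.39 rad, against the required 1.25. When I pressed it against the pin, the force rose to about 9 N while the finger hardly moved.
- **Surroundings:** None of the bystanders looks moved in the pictures. I checked this only by eye. The gripper was well clear of everything, with its wrist force near zero.

No check failed. The only disagreement was in the final approach of the arm: my calculated finger position and the camera differed by about 1.4 mm. I went by the camera and finished in small pushes.

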